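# Cold-plate trays: one home, the next one out

## Robot

A 7-joint arm with a two-finger parallel gripper is mounted at the origin on the work surface. World frame = base frame: x ahead of the robot, y to its left, z up, the work surface at z = 0. Lengths are in m, angles in rad, forces in N, time in s.
With the tool pointing down it reaches from about 0.4 to 0.875 m from the base axis. Payload 6.5 kg.
Tool frame: the origin (TCP) lies on the centre line of the jaws, within the pads' length; the fingertips stand 19 mm ahead of it and the grasp point (between the pads) is the TCP; y points along the fingers, z is the direction in which the jaws open and shut, and the axes are right-handed (so a half turn about y gives the same grasp; the last joint's range is limited). The gripper opens to 85 mm and grips with 20 to 120 N. Pads are 22 mm wide; open, the fingers measure 114 mm over their backs; the gripper's body (76 mm by 85 mm) begins 54 mm behind the grasp point. The pads swing forward as they close: fully open they stand 13 mm farther back than shut.
Start: joints at [1.265, 0.536, -0.004, 1.538, 0.003, 1.067, -0.071], TCP at [0.154, -0.631, 0.25] pointing down, gripper open.
Joint ranges: [-2.7, 2.7], [-0.37, 2.16], [-1.27, 1.26], [0.24, 2.4], [-1.31, 4.45], [0.19, 1.91], [-2.76, 2.76]. Speed limits (rad/s): [2.39, 2.39, 3.14, 3.14, 3.14, 3.14, 3.14].

## Interface

Orientations are given as a unit quaternion [w, x, y, z].
In Python, from workcell import manip, grab_frame, finder gives the robot as it stands.
- The arm moves only by the tool play_rows, never from a script. Its argument "increments" is text: rows parted by semicolons, each of 4 numbers parted by spaces: the shift along the tool's x, y, z in mm, then the turn about the tool's y in degrees. In form: tx ty tz yaw; .... A call has 1 to 20 rows; each row is the pose to reach, as a shift and turn from the pose commanded when the call began, along the tool's axes at that moment; what a row does not reach only later rows make up. A row lasts 1/12 s, in which the tool goes at most 41.7 mm and 7.16 degrees, less where a joint would pass 70% of its speed; a pose out of reach is approached as far as the arm can. A call with a gripper value outside its range is refused whole. "claw" is the gripper command: -1 is fully open, 1 is shut, values between are in proportion, set as the call begins (left out, the last holds). The fingers move at their own pace and stop on an object; the grip force is fixed at half the most. Time passes only in rows, so rows that repeat a pose let the fingers close. It gives the time, the measured TCP pose, the force and the opening at its end, in the units of the state.
- manip.get_obs(): the state, without advancing time (a new reading comes with each control period).
- grab_frame(name): name is "scene" or "top"; returns a dict with "img" (420x560x3 uint8, red, green, blue), "depth" (420x560 float32, m along the optical axis (not along the pixel's ray), 0 where there is no reading), "fx", "fy", "cx", "cy" (pixels), "dist_coeffs" ([k1, k2, p1, p2, k3] as OpenCV has them; the pictures are not rectified), "extrinsics" (4x4, takes a point from camera to world coordinates). Camera axes: x right, y down, z forward; pixel columns grow to the right and rows downward; lengths in m; the calibration is good to about 2 mm. A picture is of the moment at which its call begins.
- manip.hand_in(): hands the job in, once; it reports no verdict.
Trained networks look in a picture, given as the dict that the camera call returned (one of the last four; its "shot" number tells which), for a name from the list of things; names that differ only in an ending like _2 or _b are one class to them, and where a whole thing is asked for, a point or a joint stands for the part that bears it (a point fixed in the world has none). Each returns a list of dicts, best first, with "p" (0 to 1); they miss things now and then, are a little off and sometimes report something else, mostly with a low value. They report only what shows in the picture. A call takes as long as a camera call. They do not tell look-alikes from the thing itself.
- finder.look_for(picture, query): "pixel" ([column, row] in pixels, amid what is visible of it).
- finder.landmark_of(picture, query): "pixel" ([column, row] in pixels: a listed point, or the origin of a listed thing).
The state is a dict: "time": time; "joint_positions": joint angles; "joint_velocities": joint speeds; "tau": joint torques, N m; "ee_pos": TCP position; "orientation": TCP orientation; "contact_force": force on the tool from outside, world axes, zero at the start; "torque": the same for the moment, N m; "gripper_width": finger opening in m.
Only numpy, scipy, OpenCV 4.12 (cv2) and the standard library are available. Lean on these libraries where they do the work, as an engineer would, in place of code of your own. Each camera call takes 0.05 s, during which the arm holds its last target. There are 200 camera calls.

## Task

The cold plate has two sliding trays, both standing partly out. First push the tray that carries the blue cassette rack fully home; then hook a fingertip behind the front lip of the tray that carries the amber jar and draw it out to its stop. Nothing is picked up: do not touch or tip the jar or the rack, and leave everything else on the bench where it is.

Things in the scene. Friction and masses are not known exactly. Their poses are not given: they have to be found in the camera images.
- dock: White cold plate fixed to the bench, 300 x 300 mm, open on top and in front. Origin: middle of its front edge at bench level; x points to its back (away from the robot), y left, z up. Two lanes with middles at y = +70 (left) and -70 mm (right); white walls 52 mm high outside them, one 44 mm high between, a box 80 mm high behind (x over 250 mm). A home tray has its lip's mid-thickness at x = 0.
- tray_left (a joint): How far the black tray in the cold plate's left (+y) lane is drawn out (m): 0 home, 0.14 at the outer stop. Slides along the cold plate's -x, 1.5 N friction, light damping, no spring. Tray 116 mm wide, 228 mm long from its front lip back; floor 32 mm above the bench, sides 12 mm high. Behind the lip an empty bay 63 mm long, 104 mm wide, then a crossbar 10 mm high; the load stands behind it.
- tray_right (a joint): How far the black tray in the cold plate's right (-y) lane is drawn out (m): 0 home, 0.14 at the outer stop. Slides along the cold plate's -x, 1.5 N friction, light damping, no spring. Tray 116 mm wide, 228 mm long from its front lip back; floor 32 mm above the bench, sides 12 mm high. Behind the lip an empty bay 63 mm long, 104 mm wide, then a crossbar 10 mm high; the load stands behind it.
- lip_left: The aluminium lip standing up across the front end of the left tray: 116 mm wide (y), 6 mm thick (x), 30 mm high. Origin at the middle of its lower edge, 32 mm above the bench, level with the tray's floor; x points back into the tray (away from the robot), y to the left along the lip, z up. It moves with its tray.
- lip_right: The aluminium lip standing up across the front end of the right tray: 116 mm wide (y), 6 mm thick (x), 30 mm high. Origin at the middle of its lower edge, 32 mm above the bench, level with the tray's floor; x points back into the tray (away from the robot), y to the left along the lip, z up. It moves with its tray.
- jar: Amber glass jar with a white cap, 56 mm across, 68 mm high, about 0.2 kg, standing loose in one of the trays behind its crossbar, at least 70 mm behind that tray's lip. Origin at the centre of its underside, z up.
- cassettes: Blue rack 70 x 50 mm and 12 mm high, holding five upright cassettes (yellow, white, green) to a height of 40 mm, about 0.15 kg, standing loose in the other tray behind its crossbar, at least 70 mm behind that tray's lip. Origin at the centre of its underside, z up.
- reagent: Bystander: white plastic bottle with a red cap, 60 mm across, 140 mm high, to the right of the cold plate. Origin at the centre of its underside.
- beaker: Bystander: glass beaker, 64 mm across, 85 mm high, to the left of the cold plate. Origin at the centre of its underside.
- slidebox: Bystander: blue slide box 90 x 75 x 35 mm, on the bench to the left, nearer the robot. Origin at the centre of its underside.
- timer: Bystander: small white timer 45 x 65 x 20 mm lying to the left of the cold plate's front. Origin at the centre of its underside.
- brush: Bystander: wooden-handled brush 170 mm long, lying to the right of the cold plate's front. Origin about mid-length, on the bench.
- stain: Bystander: small amber bottle with a black cap, 48 mm across, 90 mm high, standing on the bench to the right, nearer the robot (not in a tray). Origin at the centre of its underside.
Not all that is in view belongs to the job. Leave any purple look-alike of the jar alone.

How it is judged:
By the outcome, as a careful person would: the job done as asked, in the order asked, and still so for the second after the job is handed in, with the robot touching nothing.
It also fails if it takes over 38 s, if anything falls off the work surface, if the arm or the gripper's body presses on something with over 40 N, if the wrist force passes 120 N, or if a joint passes its speed limit or range.

## Working session

There is one attempt and no reset: what is moved stays moved. The work goes in short steps, Python scripts to look and compute and a tool call to move; the robot and the scene stay as the last step left them, time stands still between calls to the robot, and variables do not carry over. Pictures are saved under pics/ and viewed, about 8 in all and at most 12, crops included, and the job is handed in when it is done.

Besides the shell and the picture viewer there is one more tool, called by a JSON object that holds its "api" and its "payload", one argument or row to a line. play_rows: Moves the arm, as the interface text tells. Its arguments: {"type":"object","properties":{"increments":{"type":"string"},"claw":{"type":"number"}},"required":["increments"]}

```bash
mkdir -p pics; cat > h.py <<'E'
import numpy as np, cv2
from workcell import manip, grab_frame, finder
def pt(f,px,z=None):
    K=np.array([[f['fx'],0,f['cx']],[0,f['fy'],f['cy']],[0,0,1.]])
    n=cv2.undistortPoints(np.array([[px]],float),K,np.array(f['dist_coeffs'])).ravel()
    E=np.array(f['extrinsics']); d=E[:3,:3]@np.array([n[0],n[1],1]); o=E[:3,3]
    if z is None:
        c,r=int(round(px[0])),int(round(px[1])); w=f['depth'][r-1:r+2,c-1:c+2]; w=w[w>0]
        return o+d*np.median(w) if len(w) else None
    return o+d*(z-o[2])/d[2]
E
python3 - <<'E'
from h import *
np.set_printoptions(precision=4,suppress=True)
s=manip.get_obs();print(s['time'],s['ee_pos'],s['orientation'],s['gripper_width'])
for n in ['scene','top']:
    f=grab_frame(n);cv2.imwrite(f'pics/{n}0.png',f['img'][:,:,::-1])
    for q,z in [('dock',0),('lip_left',.032),('lip_right',.032),('jar',.034),('cassettes',.034)]:
        for r in finder.landmark_of(f,q)[:2]: print(n,q,r['p'],np.array(r['pixel']),pt(f,r['pixel'],z))
E
```

```text
0.0 [ 0.1542 -0.6308  0.2494] [ 0.0845 -0.0847  0.7026 -0.7014] 0.08552432472018141
scene dock 0.98 [292.6 230.8] [0.598  0.0603 0.    ]
scene dock 0.72 [243.1 175. ] [ 0.4434 -0.1785 -0.    ]
scene lip_right 0.79 [281.9 207.6] [0.5522 0.0069 0.032 ]
scene lip_right 0.63 [237.  192.8] [ 0.5497 -0.1447  0.032 ]
scene jar 0.97 [182.7 223.3] [ 0.7205 -0.2353  0.034 ]
scene jar 0.9 [209.8 211.9] [ 0.6518 -0.1835  0.034 ]
scene cassettes 0.81 [290.6 259.8] [0.716  0.1002 0.034 ]
top dock 0.84 [260.6 209.9] [0.5972 0.0618 0.    ]
top lip_left 0.44 [227.3 225.8] [0.553  0.1451 0.032 ]
top lip_right 0.71 [283.6 227.7] [0.5454 0.0036 0.032 ]
top jar 0.9 [378.9 161.9] [ 0.7117 -0.2467  0.034 ]
top jar 0.82 [293.6 173.2] [ 0.6855 -0.0252  0.034 ]
top cassettes 0.95 [248.4 163.4] [0.7134 0.0905 0.034 ]
```

```bash
python3 - <<'E'
import cv2
t=cv2.imread('pics/top0.png');cv2.imwrite('pics/top0c.png',cv2.resize(t[80:290,150:410],None,fx=3,fy=2.85,interpolation=cv2.INTER_CUBIC)[:600])
E
```

```text
(no output)
```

View pics/scene0.png

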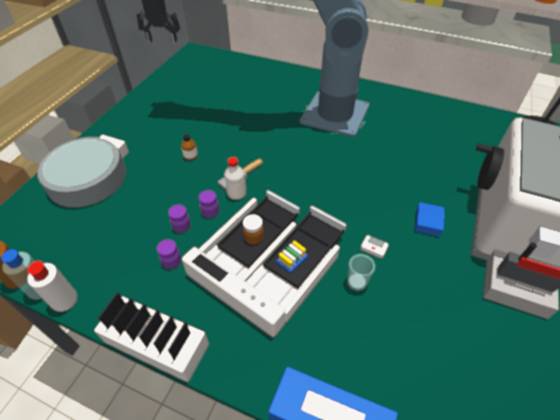

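View pics/top0c.png

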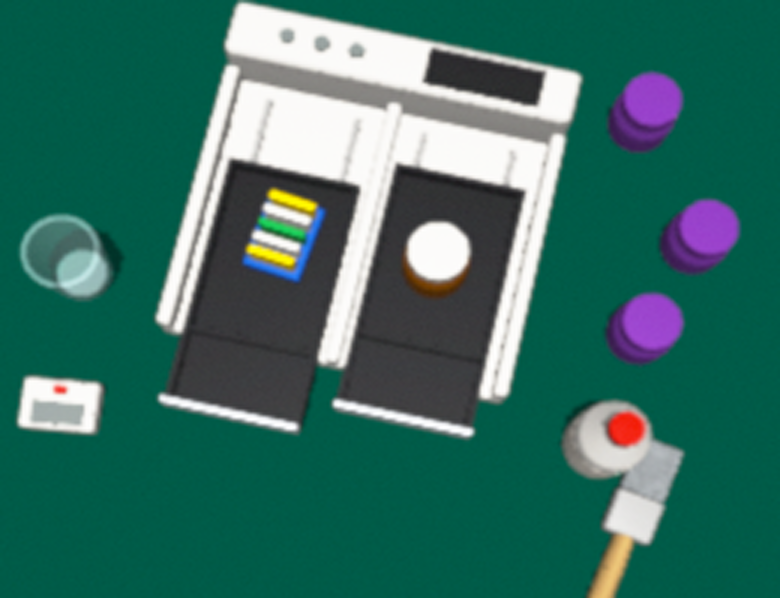

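The rack (scene px ~292,255) is in the left tray and the amber jar with the white cap (scene 252,230; top crop 437,255) is in the right tray. The three purple look-alikes stand on the bench to the right, at scene 168,253 / 179,217 / 208,204. Next I'll measure the lip and wall edges.

```bash
python3 - <<'E'
from h import *
from scipy.spatial.transform import Rotation as R
np.set_printoptions(precision=4,suppress=True)
f=grab_frame('top')
g=lambda u,v:(u/3+150-.33,v/2.85+80-.33)
for n,p,z in [('LL',(161,400),.062),('LR',(297,429),.062),('RL',(336,405),.062),('RR',(471,433),.062),('wallL front',(170,320),.052),('wallM front',(332,358),.044),('wallR front',(496,393),.052),('backL',(242,5),.08),('backR',(578,75),.08),('jarcap',(438,251),.102)]:
    print(n,pt(f,g(*p),z),pt(f,g(*p)))
q=manip.get_obs()['orientation'];print(R.from_quat(q,scalar_first=True).as_matrix())
E
```

```text
LL [0.5646 0.2003 0.062 ] [0.5648 0.2006 0.0601]
LR [0.5373 0.0898 0.062 ] [0.5403 0.0913 0.0365]
RL [0.5575 0.0577 0.062 ] [0.5577 0.0578 0.0606]
RR [ 0.5311 -0.052   0.062 ] [ 0.5378 -0.0568  0.0007]
wallL front [0.6366 0.195  0.052 ] [0.6377 0.1958 0.047 ]
wallM front [0.6017 0.061  0.044 ] [0.6018 0.061  0.0437]
wallR front [ 0.5669 -0.0746  0.052 ] [ 0.5674 -0.0749  0.0484]
backL [0.9157 0.1316 0.08  ] [0.9167 0.1318 0.078 ]
backR [ 0.8461 -0.1505  0.08  ] [ 0.8466 -0.1507  0.0788]
jarcap [ 0.6818 -0.0271  0.102 ] [ 0.6822 -0.0271  0.1006]
[[-0.9714 -0.0001  0.2376]
 [-0.2376 -0.     -0.9714]
 [ 0.0001 -1.     -0.    ]]
```

{"api": "play_rows", "payload": {
  "increments": "0 0 0 0",
  "claw": 1
}}

```text
time: 0.73
ee_pos: [0.1544, -0.6314, 0.2503]
orientation: [-0.085, 0.085, -0.702, 0.702]
contact_force: [0.4, 0.4, 0.3]
gripper_width: 0.0756
```

Dock axis points at −14°, origin ≈ (0.600, 0.0605). The left tray is out about 68 mm and the right about 40 mm. I'll yaw the tool +28° and go in front of the left lip.

{"api": "play_rows", "payload": {
  "increments": "-20 0 -12 2; -55 0 -34 4; -90 0 -56 7; -125 0 -77 10; -160 0 -99 12; -195 0 -120 14; -230 0 -142 17; -265 0 -164 20; -300 0 -185 23; -330 0 -204 26; -355 0 -225 28; -375 0 -255 28; -390 0 -285 28; -402 0 -318 28; -413 0 -351 28; -424 0 -384 28; -435 0 -417 28; -445 0 -450 28; -455 0 -475 28; -458 0 -485 28",
  "claw": 1
}}

```text
time: 2.4
ee_pos: [0.4846, -0.0468, 0.2507]
orientation: [-0.086, 0.086, 0.703, -0.701]
contact_force: [0.2, 0.5, -0.4]
gripper_width: -0.0002
```

```bash
cat >> h.py <<'E'
from scipy.spatial.transform import Rotation as R
O=np.array([.600,.0605]);a=np.radians(-14);XD=np.array([np.cos(a),np.sin(a)]);YD=np.array([-XD[1],XD[0]])
def st():
    s=manip.get_obs();p=np.array(s['ee_pos']);M=R.from_quat(s['orientation'],scalar_first=True).as_matrix();d=p[:2]-O
    print('t',s['time'],'p',p.round(4),'dock xy mm',(1e3*d@XD).round(1),(1e3*d@YD).round(1),'\n',M.round(3),'F',np.round(s['contact_force'],1),s['gripper_width'])
    return p,M
def to(dx,dy,z):
    p,M=st();w=O+dx*XD+dy*YD;print('tool shift',(1e3*M.T@(np.array([*w,z])-p)).round(1),'yaw',np.degrees(np.arctan2(*( [np.dot(-M[:2,0],YD),np.dot(-M[:2,0],XD)]))).round(1))
E
python3 -c "
from h import *
to(-.115,.07,.25)"
```

```text
t 2.4 p [ 0.4846 -0.0468  0.2507] dock xy mm -86.0 -132.0 
 [[-0.971  0.001 -0.241]
 [ 0.241  0.002 -0.971]
 [-0.001 -1.    -0.002]] F [ 0.2  0.5 -0.4] -0.00015502665516322118
tool shift [  28.8    1.  -202.1] yaw 0.1
```

{"api": "play_rows", "payload": {
  "increments": "4 0 -20 0; 8 0 -55 0; 13 0 -90 0; 18 0 -125 0; 24 0 -160 0; 28 0 -185 0; 29 0 -200 0; 29 0 -202 0; 29 15 -202 0; 29 45 -202 0; 29 75 -202 0; 29 105 -202 0; 29 135 -202 0; 29 160 -202 0; 29 178 -202 0; 29 187 -202 0; 29 189 -202 0; 29 189 -202 0",
  "claw": 1
}}

```text
time: 3.9
ee_pos: [0.506, 0.1505, 0.0614]
orientation: [0.088, -0.088, -0.701, 0.702]
contact_force: [0.2, 0.1, -0.7]
gripper_width: -0.0001
```

```bash
python3 - <<'E'
from h import *
st()
f=grab_frame('scene');c=f['img'][150:330,170:400,::-1];cv2.imwrite('pics/s1.png',cv2.resize(c,None,fx=3,fy=3,interpolation=cv2.INTER_CUBIC))
E
```

```text
t 3.9 p [0.506  0.1505 0.0614] dock xy mm -113.0 64.6 
 [[-0.969 -0.    -0.247]
 [ 0.247 -0.001 -0.969]
 [-0.    -1.     0.001]] F [ 0.2  0.1 -0.7] -8.739267252155459e-05
```

View pics/s1.png

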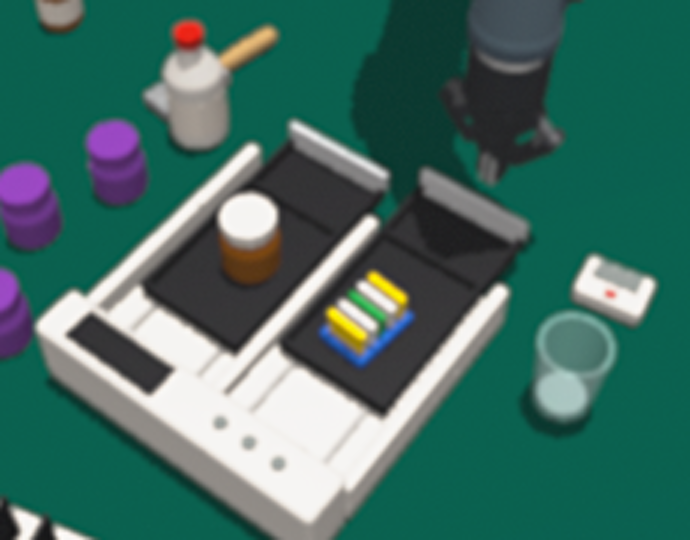

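The closed fingers stand in front of the left lip, near its middle, with nothing touched. Now I'll push gently.

{"api": "play_rows", "payload": {
  "increments": "-4 0 -3 0; -10 0 -5 0; -17 0 -5 0; -23 0 -5 0; -28 0 -5 0; -32 0 -5 0; -36 0 -5 0; -41 0 -5 0; -46 0 -5 0; -51 0 -5 0; -56 0 -5 0; -61 0 -5 0; -66 0 -5 0; -71 0 -5 0; -76 0 -5 0; -81 0 -5 0; -86 0 -5 0; -90 0 -5 0; -93 0 -5 0; -93 0 -5 0"
}}

```text
time: 5.62
ee_pos: [0.5979, 0.133, 0.0613]
orientation: [-0.088, 0.088, 0.702, -0.702]
contact_force: [-0.5, 0.2, 0.4]
gripper_width: 0.0002
```

```bash
python3 -c "
from h import *
st()"
```

```text
t 5.6167 p [0.5979 0.133  0.0613] dock xy mm -19.6 69.9 
 [[-0.969  0.001 -0.247]
 [ 0.247 -0.    -0.969]
 [-0.001 -1.    -0.   ]] F [-0.5  0.2  0.4] 0.0001748985501361529
```

{"api": "play_rows", "payload": {
  "increments": "-1 0 0 0; -2 0 0 0; -3 0 0 0; -4 0 0 0; -5 0 0 0; -6 0 0 0; -6 0 0 0"
}}

```text
time: 6.2
ee_pos: [0.5981, 0.1331, 0.061]
orientation: [0.09, -0.084, -0.701, 0.702]
contact_force: [-14.5, 2.3, 11.0]
gripper_width: -0.0002
```

The push stopped at 14.5 N. I'll check whether that is the home stop.

```bash
python3 - <<'E'
from h import *
f=grab_frame('scene');c=f['img'][170:300,200:360,::-1];cv2.imwrite('pics/s2.png',cv2.resize(c,None,fx=4.5,fy=4.5,interpolation=cv2.INTER_CUBIC))
E
```

```text
(no output)
```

View pics/s2.png

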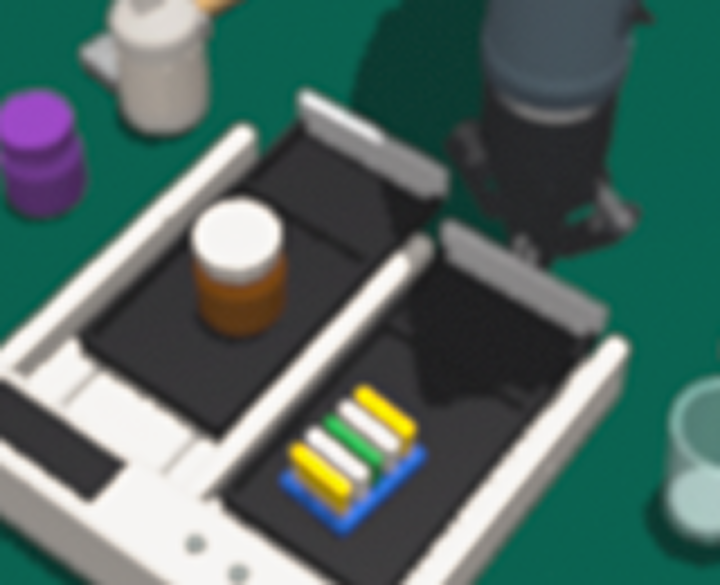

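The tray appears to be home or nearly so. I'll back off 30 mm and measure from the top view.

{"api": "play_rows", "payload": {
  "increments": "10 0 0 0; 25 0 0 0; 40 0 0 0; 50 0 0 0; 50 -20 0 0; 50 -55 0 0; 50 -95 0 0; 50 -130 0 0; 50 -150 40 0; 50 -150 80 0; 50 -150 120 0; 50 -150 160 0; 50 -150 185 0; 50 -150 185 0"
}}

```text
time: 7.42
ee_pos: [0.5076, -0.0425, 0.2115]
orientation: [0.091, -0.091, -0.7, 0.703]
contact_force: [-0.5, 0.3, -0.5]
gripper_width: -0.0001
```

```bash
python3 - <<'E'
from h import *
st()
f=grab_frame('scene');cv2.imwrite('pics/s3.png',cv2.resize(f['img'][170:290,205:355,::-1],None,fx=5,fy=5,interpolation=cv2.INTER_CUBIC))
f=grab_frame('top');cv2.imwrite('pics/t3.png',cv2.resize(f['img'][130:250,190:330,::-1],None,fx=5,fy=5,interpolation=cv2.INTER_CUBIC))
E
```

```text
t 7.4167 p [ 0.5076 -0.0425  0.2115] dock xy mm -64.8 -122.3 
 [[-0.967  0.    -0.255]
 [ 0.255 -0.004 -0.967]
 [-0.001 -1.     0.004]] F [-0.5  0.3 -0.5] -8.164989096800156e-05
```

View pics/t3.png

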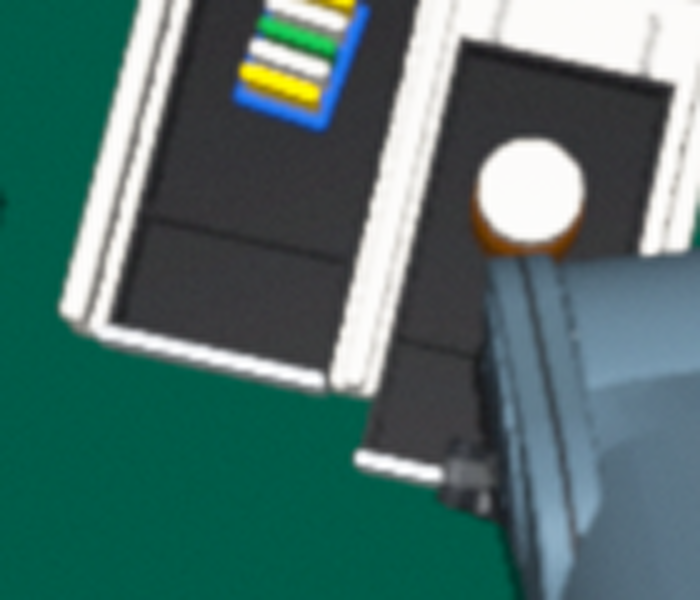

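View pics/s3.png

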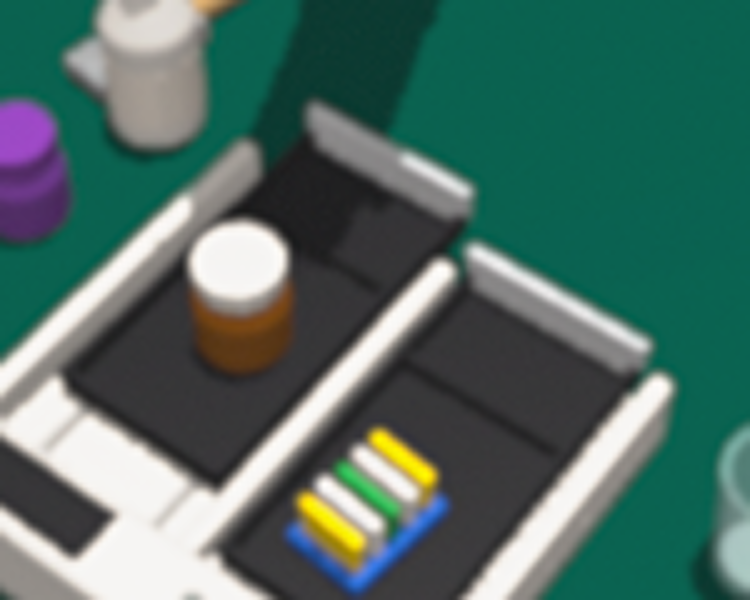

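The top view shows the left lip (crop ~100,330 to 325,383) level with the wall fronts, and the rack undisturbed. I'll put numbers on it.

```bash
python3 - <<'E'
from h import *
f=grab_frame('top');g=lambda u,v:(u/5+190-.4,v/5+130-.4)
d=lambda p:(1e3*(p[:2]-O)@XD).round(1).tolist()+[(1e3*(p[:2]-O)@YD).round(1)]
for n,p,z in [('LL',(103,331),.062),('LR',(322,382),.062),('RL',(360,459),.062),('R',(435,475),.062),('bar',(150,217),.044),('bar',(345,260),.044),('wallL',(70,318),.052),('wallL r',(90,328),.052),('wallM',(333,385),.044),('wallM r',(368,392),.044)]: print(n,d(pt(f,g(*p),z)))
# depth profile along dock x across left lip
uu,vv=np.meshgrid(np.arange(200,270),np.arange(180,220)); K=np.array([[f['fx'],0,f['cx']],[0,f['fy'],f['cy']],[0,0,1.]])
n=cv2.undistortPoints(np.stack([uu.ravel(),vv.ravel()],1)[:,None].astype(float),K,np.array(f['dist_coeffs']))[:,0]
E=np.array(f['extrinsics']);z=f['depth'][vv.ravel(),uu.ravel()];P=(np.c_[n,np.ones(len(n))]*z[:,None])@E[:3,:3].T+E[:3,3]
D=np.c_[(P[:,:2]-O)@XD,(P[:,:2]-O)@YD,P[:,2]]*1e3
m=D[:,2]>54; m&=abs(D[:,1]-70)<50
print('lip pts',m.sum(),np.percentile(D[m,0],[5,50,95]))
m=(D[:,2]>38)&(D[:,2]<47)&(abs(D[:,1])<11);print('mid wall min x',np.sort(D[m,0])[:6])
m=(D[:,2]>44)&(D[:,2]<56)&(D[:,1]>130)&(D[:,1]<142);print('L wall min x',np.sort(D[m,0])[:6])
E
```

```text
Traceback (most recent call last):
TypeError: unsupported operand type(s) for +: 'float' and 'list'
```

```bash
python3 - <<'E'
from h import *
f=grab_frame('top');g=lambda u,v:(u/5+190-.4,v/5+130-.4)
d=lambda p:[(1e3*(p[:2]-O)@XD).round(1),(1e3*(p[:2]-O)@YD).round(1)]
for n,p,z in [('LL',(103,331),.062),('LR',(322,382),.062),('RL',(360,459),.062),('R',(435,475),.062),('bar',(150,217),.044),('bar',(345,260),.044),('wallL',(70,318),.052),('wallL r',(90,328),.052),('wallM',(333,385),.044),('wallM r',(368,392),.044)]: print(n,d(pt(f,g(*p),z)))
uu,vv=np.meshgrid(np.arange(200,270),np.arange(180,220)); K=np.array([[f['fx'],0,f['cx']],[0,f['fy'],f['cy']],[0,0,1.]])
n=cv2.undistortPoints(np.stack([uu.ravel(),vv.ravel()],1)[:,None].astype(float),K,np.array(f['dist_coeffs']))[:,0]
E=np.array(f['extrinsics']);z=f['depth'][vv.ravel(),uu.ravel()];P=(np.c_[n,np.ones(len(n))]*z[:,None])@E[:3,:3].T+E[:3,3]
D=np.c_[(P[:,:2]-O)@XD,(P[:,:2]-O)@YD,P[:,2]]*1e3
m=D[:,2]>54; m&=abs(D[:,1]-70)<50
print('lip pts',m.sum(),np.percentile(D[m,0],[5,50,95]))
m=(D[:,2]>38)&(D[:,2]<47)&(abs(D[:,1])<11);print('mid wall min x',np.sort(D[m,0])[:6])
m=(D[:,2]>44)&(D[:,2]<56)&(D[:,1]>130)&(D[:,1]<142);print('L wall min x',np.sort(D[m,0])[:6])
E
```

```text
LL [np.float64(-5.9), np.float64(125.7)]
LR [np.float64(-6.6), np.float64(14.4)]
RL [np.float64(-39.7), np.float64(-12.6)]
R [np.float64(-39.2), np.float64(-50.2)]
bar [np.float64(59.3), np.float64(120.5)]
bar [np.float64(59.8), np.float64(19.1)]
wallL [np.float64(-1.6), np.float64(145.2)]
wallL r [np.float64(-4.3), np.float64(134.3)]
wallM [np.float64(-4.0), np.float64(10.2)]
wallM r [np.float64(-3.6), np.float64(-7.7)]
lip pts 108 [-9.97044273 -7.37213832 -4.1269729 ]
mid wall min x [-28.73789931 -26.5933835  -18.59970675 -15.61342109 -13.4915716
  -8.37458191]
L wall min x [1.39555806 3.64155513 5.20553498 7.64899108 9.37205453 9.85501338]
```

The left tray stopped hard while I commanded 6 mm more, and its lip is within about 3 mm of the wall fronts, so it is home. The right lip is still at −39.5 mm. Next the tool goes over the right bay.

```bash
python3 -c "
from h import *
to(-.010,-.07,.20)"
```

```text
t 7.6167 p [ 0.5095 -0.0339  0.2116] dock xy mm -65.0 -113.5 
 [[-0.97   0.001 -0.245]
 [ 0.245  0.001 -0.97 ]
 [-0.001 -1.    -0.001]] F [-0.7  0.  -0.3] -0.0005923805992699347
tool shift [-54.8  11.7 -43.6] yaw -0.2
```

{"api": "play_rows", "payload": {
  "increments": "-10 0 -8 0; -30 0 -22 0; -48 0 -38 0; -55 0 -44 0; -55 10 -44 0; -55 35 -44 0; -55 65 -44 0; -55 95 -44 0; -55 115 -44 0; -55 120 -44 0; -55 120 -44 0; -55 120 -44 0"
}}

```text
time: 8.62
ee_pos: [0.573, -0.0059, 0.0918]
orientation: [-0.088, 0.088, 0.702, -0.702]
contact_force: [-0.3, -0.1, 0.2]
gripper_width: -0.0
```

```bash
python3 - <<'E'
from h import *
st()
f=grab_frame('scene');cv2.imwrite('pics/s4.png',cv2.resize(f['img'][160:280,205:355,::-1],None,fx=5,fy=5,interpolation=cv2.INTER_CUBIC))
E
```

```text
t 8.6167 p [ 0.573  -0.0059  0.0918] dock xy mm -10.2 -71.0 
 [[-0.969  0.    -0.246]
 [ 0.246 -0.    -0.969]
 [-0.    -1.    -0.   ]] F [-0.3 -0.1  0.2] -2.9185730016818018e-05
```

View pics/s4.png

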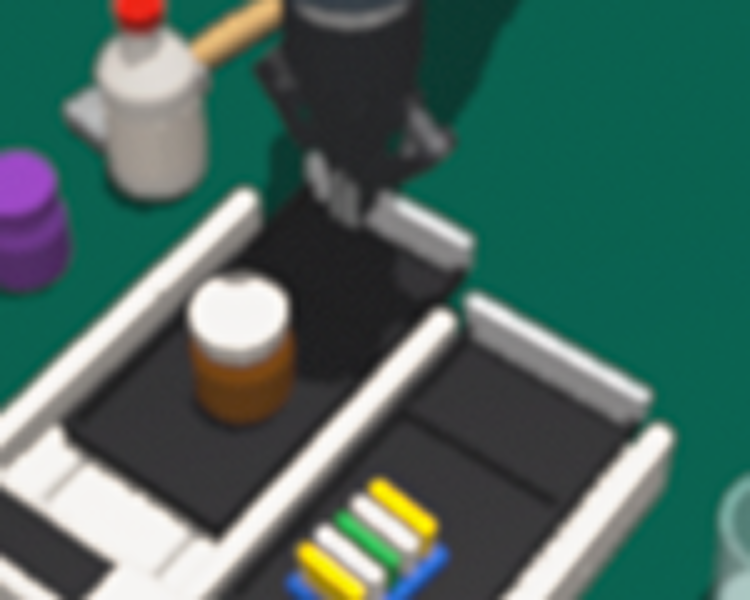

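The fingers hang over the empty bay behind the right lip, clear of the jar. I'll lower and draw slowly.

{"api": "play_rows", "payload": {
  "increments": "0 8 0 0; 0 20 0 0; 0 28 0 0; 0 31 0 0; 0 31 0 0; 4 31 0 0; 8 31 0 0; 12 31 0 0; 15 31 0 0; 18 31 0 0; 22 31 0 0; 27 31 0 0; 32 31 0 0; 38 31 0 0; 44 31 0 0; 50 31 0 0; 56 31 0 0; 61 31 0 0; 64 31 0 0; 65 31 0 0"
}}

```text
time: 10.33
ee_pos: [0.509, 0.0103, 0.0601]
orientation: [0.088, -0.087, -0.702, 0.702]
contact_force: [1.8, -2.0, 1.3]
gripper_width: 0.0
```

```bash
python3 -c "
from h import *
st()"
```

```text
t 10.3333 p [0.509  0.0103 0.0601] dock xy mm -76.2 -70.8 
 [[-0.969 -0.001 -0.246]
 [ 0.246 -0.    -0.969]
 [ 0.001 -1.     0.   ]] F [ 1.8 -2.   1.3] 4.5203903327249455e-05
```

{"api": "play_rows", "payload": {
  "increments": "3 0 0 0; 8 0 0 0; 14 0 0 0; 20 0 0 0; 26 0 0 0; 31 0 0 0; 35 0 0 0; 39 0 0 0; 42 0 0 0; 44 0 0 0; 46 0 0 0; 48 0 0 0; 50 0 0 0; 52 0 0 0; 52 0 0 0"
}}

```text
time: 11.58
ee_pos: [0.459, 0.023, 0.0602]
orientation: [0.088, -0.087, -0.702, 0.702]
contact_force: [-0.6, 0.2, 1.2]
gripper_width: -0.0
```

```bash
python3 -c "
from h import *
st()"
```

```text
t 11.5833 p [0.459  0.023  0.0602] dock xy mm -127.7 -70.5 
 [[-0.969 -0.001 -0.246]
 [ 0.246  0.    -0.969]
 [ 0.001 -1.     0.   ]] F [-0.6  0.2  1.2] -3.6014839196730876e-05
```

{"api": "play_rows", "payload": {
  "increments": "1 0 0 0; 2 0 0 0; 3 0 0 0; 4 0 0 0; 5 0 0 0; 6 0 0 0; 7 0 0 0; 8 0 0 0; 8 0 0 0"
}}

```text
time: 12.33
ee_pos: [0.4552, 0.0243, 0.0608]
orientation: [-0.086, 0.09, 0.702, -0.701]
contact_force: [9.6, -3.3, -7.0]
gripper_width: 0.0
```

```bash
python3 -c "
from h import *
st()"
```

```text
t 12.3333 p [0.4552 0.0243 0.0608] dock xy mm -131.8 -70.1 
 [[-0.969  0.007 -0.247]
 [ 0.247  0.    -0.969]
 [-0.006 -1.    -0.002]] F [ 9.6 -3.3 -7. ] 6.855517594298578e-06
```

Both hard stops agree: the left lip at −5.5 and the right at −145.8 in my frame are 140.3 mm apart, against the stated 140 mm. I'll retreat back into the bay, then up and clear.

{"api": "play_rows", "payload": {
  "increments": "-3 0 0 0; -7 0 0 0; -11 0 0 0; -14 0 0 0; -14 -5 0 0; -14 -20 0 0; -14 -45 0 0; -14 -80 0 0; -14 -115 0 0; -14 -150 0 0; -10 -160 30 0; 0 -160 65 0; 0 -160 100 0; 0 -160 135 0; 0 -160 170 0; 0 -160 200 0; 0 -160 220 0; 0 -160 220 0"
}}

```text
time: 13.83
ee_pos: [0.3957, -0.1925, 0.2205]
orientation: [0.09, -0.09, -0.701, 0.702]
contact_force: [0.4, 0.2, -0.4]
gripper_width: 0.0
```

```bash
python3 - <<'E'
from h import *
st()
f=grab_frame('top');cv2.imwrite('pics/t5.png',cv2.resize(f['img'][80:290,150:410,::-1],None,fx=2.8,fy=2.8,interpolation=cv2.INTER_CUBIC))
f=grab_frame('scene');cv2.imwrite('pics/s5.png',cv2.resize(f['img'][140:320,160:400,::-1],None,fx=3.2,fy=3.2,interpolation=cv2.INTER_CUBIC))
E
```

```text
t 13.8333 p [ 0.3957 -0.1925  0.2205] dock xy mm -137.0 -294.9 
 [[-0.968 -0.001 -0.253]
 [ 0.253 -0.001 -0.968]
 [ 0.    -1.     0.002]] F [ 0.4  0.2 -0.4] 4.041136622865023e-05
```

View pics/t5.png

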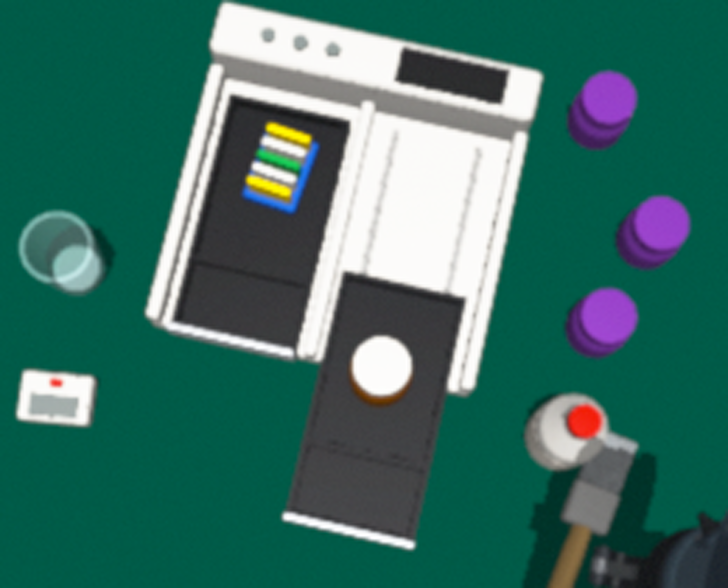

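View pics/s5.png

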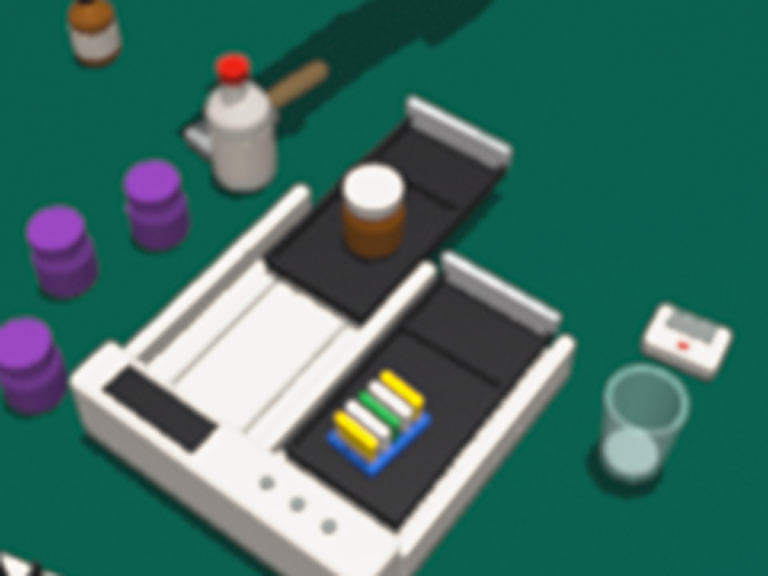

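Left tray home (lip at top crop 230,340), right tray far out (lip 350,530), and the jar, rack and bystanders stand undisturbed.

{"api": "play_rows", "payload": {
  "increments": "0 0 0 0; 0 0 0 0; 0 0 0 0; 0 0 0 0"
}}

```text
time: 14.27
ee_pos: [0.3979, -0.1876, 0.2203]
orientation: [-0.087, 0.087, 0.702, -0.702]
contact_force: [-0.1, -0.3, 0.2]
gripper_width: 0.0002
```

```bash
python3 -c "
from h import *
st();print(manip.hand_in())"
```

```text
t 14.2667 p [ 0.3979 -0.1876  0.2203] dock xy mm -136.1 -289.6 
 [[-0.97  -0.    -0.245]
 [ 0.245  0.    -0.97 ]
 [ 0.    -1.    -0.   ]] F [-0.1 -0.3  0.2] 0.00015257390294530165
the job is handed in; nothing more can be done
None
```

I pushed the left tray, which carries the rack, home. Then I hooked the closed fingertips behind the right tray's lip and drew the amber jar's tray out to its stop. The job was handed in at 14.3 s with the gripper clear of everything.

- **Hard stops:** Both trays ended on a firm stop, with forces of about 15 N pushing and 10 N drawing. The two lip positions worked out from fingertip contact are 140.3 mm apart, against the stated 140 mm travel.
- **Pictures:** The last top and scene pictures show the jar and rack upright in their trays and the bystanders in view where they were. The slide box lay outside the last crops, so I did not check it again.
- **Disagreement:** My camera estimate put the left lip about 3 mm in front of the wall fronts. I took this as calibration and pixel error, because the tray did not move when I commanded 6 mm more.

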